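Stand the fallen oil bottle up

TASK

The oil bottle with the yellow cap has been knocked over on the worktop. Tip it back up by its cap so that it stands upright on its base where it lies, keeping the base on the worktop the whole time rather than lifting the bottle into the air. Leave the empty dark sauce bottle lying where it is, and do not disturb the other jars.

Things in the scene. Friction and masses are not known exactly. Their poses are not given: they have to be found in the camera images.
- oil_bottle: Oil bottle with yellow cap, red and yellow label, 60x60x207 mm, about 0.3 kg, lying on a flat side left of the sink (does not roll). Origin: centre of its base, 30 mm above the worktop while lying; z axis runs from base to cap. Body 58 mm wide up to 172 mm from the base. Raised, it pivots on the base edge straight below the origin and ends with its base centre 30 mm beyond it, away from the cap.
- oil_cap (a point): Middle of the yellow cap, on the bottle's axis 196 mm from the base. Cap round, 33 mm in diameter, from 185 to 207 mm from the base. Grip it across the bottle. Held firmly it hardly turns between the fingers, so the gripper must tilt along with the bottle (e.g. from 40 degrees one way to 40 degrees the other); let go within about 10 degrees of upright, the bottle settles flat.
- sauce_bottle: Bystander: dark sauce bottle with a tan cap, 59 mm diameter, 204 mm long, lying on its side on the strip in front of the sink. Origin: centre of its base, z axis towards the cap.
- salt_shaker: Bystander: clear salt shaker with a grey top, 44 mm diameter, 90 mm high, standing. Origin: centre of its underside.
- spice_jar: Bystander: spice jar with a dark brown lid, 41 mm diameter, 105 mm high, standing. Origin: centre of its underside.

How it is judged:
By the outcome, as a careful person would: the job done as asked, in the order asked, and still so for the second after the job is handed in, with the robot touching nothing.
It also fails if it takes over 37 s, if anything falls off the work surface, if the arm or the gripper's body presses on something with over 40 N, if the wrist force passes 120 N, or if a joint passes its speed limit or range.

ROBOT

A 7-joint arm with a two-finger parallel gripper is mounted at the origin on a cart in front of the work surface, level with it; the furniture and walls round the work are solid. World frame = base frame: x ahead of the robot, y to its left, z up, the work surface at z = 0. Lengths are in m, angles in rad, forces in N, time in s.
With the tool pointing down it reaches from about 0.35 to 0.9 m from the base axis. Payload 19.9 kg.
Tool frame: the origin (TCP) lies at the very end of the fingers, on their centre line; the grasp point (between the pads) lies 19 mm behind it (ctrl.pinch_z is the distance from the TCP to the grasp point, in m); z points along the fingers, y is the line along which they close (so a half turn about z gives the same grasp; the last joint's range is limited). The gripper opens to 85 mm and grips with 20 to 120 N. Pads are 22 mm wide; open, the fingers measure 114 mm over their backs; the gripper's body (76 mm by 85 mm) begins 54 mm behind the grasp point. The pads swing forward as they close: fully open they stand 13 mm farther back than shut.
Start: joints at [1.296, 0.417, -0.01, 1.614, 0.005, 1.111, -0.053], TCP at [0.144, -0.608, 0.231] pointing down, gripper open.
Joint ranges: [-2.81, 2.81], [-0.39, 2.02], [-1.27, 1.25], [0.06, 2.57], [-1.19, 4.33], [0.19, 2], [-2.82, 2.82]. Speed limits (rad/s): [1.89, 1.89, 2.39, 2.39, 3.01, 3.01, 3.01].

INTERFACE

Orientations are given as a rotation vector (axis times angle).
In Python, from station import ctrl gives the robot as it stands.
- The arm moves only by the tool arm_command, never from a script. Its argument "targets" is a list of rows, each a list of 7 numbers: the shift along the tool's x, y, z in cm, then the turn, a rotation vector about the tool's x, y, z in rad, then the gripper command: -1 is fully open, 1 is shut, values between are in proportion. In form: [[tx, ty, tz, wx, wy, wz, fingers], ...]. A call has 1 to 8 rows; each row is the pose to reach, as a shift and turn from the pose commanded when the call began, along the tool's axes at that moment; what a row does not reach only later rows make up. A row lasts 1/8 s, in which the tool goes at most 62.5 mm and 10.7 degrees, less where a joint would pass 70% of its speed; a pose out of reach is approached as far as the arm can. A call with a gripper value outside its range is refused whole. The fingers move at their own pace and stop on an object; "force" is the grip in N (left out, the last holds). Time passes only in rows, so rows that repeat a pose let the fingers close. It gives the time, the measured TCP pose, the force, the opening and the grip force at its end, in the units of the state.
- ctrl.sense(): the state, without advancing time (a new reading comes with each control period).
- ctrl.grab_frame(name): name is "scene" or "top" or "wrist"; returns the picture (420x560x3 uint8, red, green, blue); there is no depth.
- ctrl.camera_model(name): a dict with "mtx" (3x3 intrinsics, pixels), "k1" (the pictures are not rectified: a ray, as slopes to the right and down, at radius r is drawn at 1 + k1 r^2 times it, then the intrinsics apply), "R" (3x3) and "t" (3): a world point X has camera coordinates R X + t. Camera axes: x right, y down, z forward; pixel columns grow to the right and rows downward; lengths in m; the calibration is good to about 2 mm. A picture is of the moment at which its call begins: read the wrist's pose just before it. camera_model takes no time and is no camera call; for the wrist camera it gives the pose at the moment of the call.
- ctrl.hand_in(): hands the job in; it is judged then, once.
The state is a dict: "clock": time; "joints": joint angles; "joint_vel": joint speeds; "tau": joint torques, N m; "eef_pos": TCP position; "tcp_rot": TCP orientation; "force": force on the tool from outside, world axes, zero at the start; "wrist_torque": the same for the moment, N m; "gripper_width": finger opening in m; "grasp_force": force on a finger pad.
Only numpy, scipy, OpenCV 4.12 (cv2) and the standard library are available. Lean on these libraries where they do the work, as an engineer would, in place of code of your own. Each camera call takes 0.05 s, during which the arm holds its last target. There are 200 camera calls.

## Working session

There is one attempt and no reset: what is moved stays moved. The work goes in short steps, Python scripts to look and compute and a tool call to move; the robot and the scene stay as the last step left them, time stands still between calls to the robot, and variables do not carry over. Pictures are saved under pics/ and viewed, at most 10 in all, crops included, and the job is handed in when it is done.

Besides the shell and the picture viewer there is one more tool, called after "Emit:" by a JSON object that holds its "api" and its "payload", one argument or row to a line. arm_command: Moves the arm, as the interface text tells. Its arguments: {"type":"object","properties":{"targets":{"type":"array","items":{"type":"array","items":{"type":"number"}}},"force":{"type":"number"}},"required":["targets"]}

```bash
mkdir -p pics; python3 - <<'E'
from station import ctrl
import cv2,numpy as np
s=ctrl.sense();print(s['clock'],s['eef_pos'],s['tcp_rot'],ctrl.pinch_z)
a=ctrl.grab_frame("scene");b=ctrl.grab_frame("top")
cv2.imwrite("pics/s0.png",a[:,:,::-1]);cv2.imwrite("pics/t0.png",b[:,:,::-1])
for n in("scene","top"):print(ctrl.camera_model(n))
E
```

```text
0.0 [ 0.14406021 -0.60780896  0.23064797] [-3.11909618e+00 -3.64638393e-01  4.05674568e-04] 0.0187
{'mtx': array([[473.04728548,   0.        , 277.37950207],
       [  0.        , 473.04728548, 210.42159147],
       [  0.        ,   0.        ,   1.        ]]), 'k1': -0.05708477310986333, 'R': array([[-0.73186894, -0.68141974, -0.00591461],
       [-0.352886  ,  0.38640858, -0.85215015],
       [ 0.58295739, -0.62157505, -0.52326393]]), 't': array([0.51471459, 0.12539504, 1.16478661])}
{'mtx': array([[503.30364967,   0.        , 284.19121893],
       [  0.        , 503.30364967, 212.15737526],
       [  0.        ,   0.        ,   1.        ]]), 'k1': -0.01768934138266401, 'R': array([[ 0.00419159, -0.99998439,  0.00369539],
       [-0.99594491, -0.0045067 , -0.08985229],
       [ 0.08986754, -0.00330378, -0.99594825]]), 't': array([0.19954804, 0.49709151, 1.49351247])}
```

View pics/t0.png

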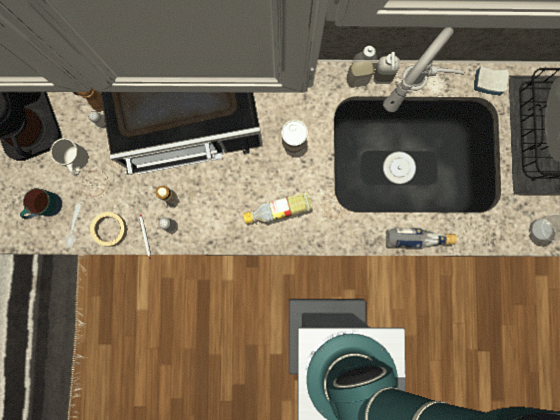

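View pics/s0.png

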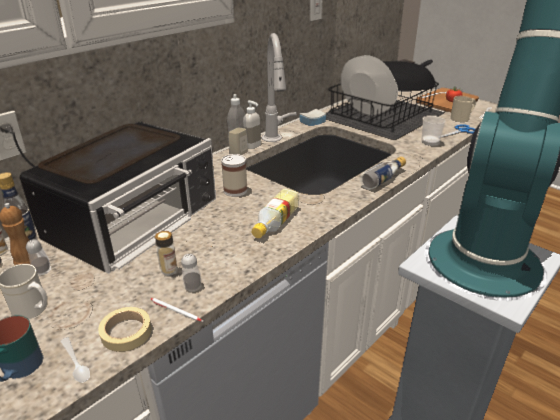

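The top view shows the oil bottle lying with its cap at about (249,217) and base end at (308,201). The jars are at (163,193) and (166,224), and the sauce bottle is at about (420,238). The scene view agrees, with the cap at (260,230) and the base end at (290,200).

```bash
cat >h.py <<'E'
import numpy as np,cv2
from scipy.spatial.transform import Rotation as Ro
from station import ctrl
def ray(m,uv):
    d=np.array(uv,float);K=m['mtx']
    q=cv2.undistortPoints(d.reshape(-1,1,2),K,np.array([m['k1'],0,0,0.])).reshape(2)
    R=m['R'];return -R.T@m['t'],R.T@np.array([q[0],q[1],1])
def onz(m,uv,z):
    c,d=ray(m,uv);return c+d*(z-c[2])/d[2]
def yellow(img,box,smin=170):
    u0,v0,u1,v1=box;h=cv2.cvtColor(img,cv2.COLOR_RGB2HSV)[v0:v1,u0:u1]
    m=cv2.inRange(h,(17,smin,100),(32,255,255))
    n,l,st,c=cv2.connectedComponentsWithStats(m)
    return [(st[i,4],(c[i]+[u0,v0]).round(1),st[i,:4]+[u0,v0,0,0]) for i in range(1,n) if st[i,4]>8]
def two(ma,ua,mb,ub):
    (c,d),(e,f)=ray(ma,ua),ray(mb,ub)
    s=np.linalg.lstsq(np.stack([d,-f],1),e-c,rcond=None)[0]
    return (c+d*s[0]+e+f*s[1])/2,np.linalg.norm(c+d*s[0]-e-f*s[1])
def rows(R,p):
    s=ctrl.sense();R0=Ro.from_rotvec(s['tcp_rot']).as_matrix()
    return np.r_[R0.T@(np.array(p)-s['eef_pos'])*100,Ro.from_matrix(R0.T@R).as_rotvec()].round(3)
E
python3 - <<'E'
from h import *
a=cv2.imread("pics/s0.png")[:,:,::-1];b=cv2.imread("pics/t0.png")[:,:,::-1]
ms,mt=ctrl.camera_model("scene"),ctrl.camera_model("top")
print(yellow(a,(240,180,310,245)));print(yellow(b,(235,185,320,230)))
for n,uv,z in(("cap",(249,217),.03),("base",(308,201),.03),("spice",(163,193),.1),("salt",(166,222),.09),("sauceb",(387,237),.03),("saucec",(457,239),.03)):print(n,onz(mt,uv,z).round(3))
c=cv2.resize(b[170:260,140:330],None,fx=4,fy=4,interpolation=cv2.INTER_CUBIC)
cv2.imwrite("pics/t1.png",c[:,:,::-1])
E
```

```text
[(np.int32(9), array([283.3, 209.3]), array([282, 208,   4,   4])), (np.int32(61), array([260.7, 227.8]), array([254, 224,  12,  10]))]
[(np.int32(10), array([248.2, 221. ]), array([246, 220,   6,   3]))]
cap [0.48  0.307 0.03 ]
base [0.529 0.13  0.03 ]
spice [0.543 0.55  0.1  ]
salt [0.46  0.541 0.09 ]
sauceb [ 0.422 -0.106  0.03 ]
saucec [ 0.417 -0.315  0.03 ]
```

View pics/t1.png

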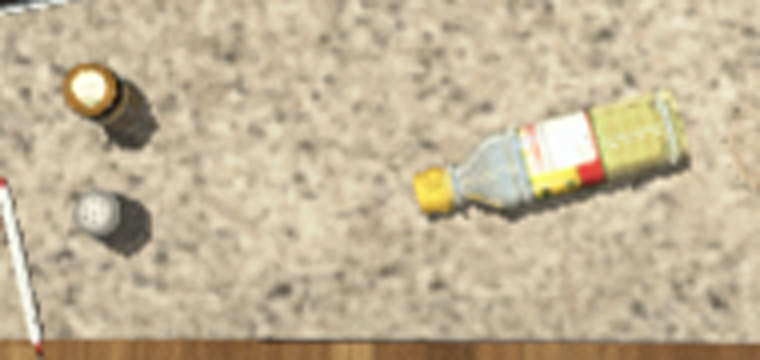

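The crop shows the cap centre at about (434,191), which is (248.1,217.4) in the full image. The base-end middle is at about (680,127), or (309.6,201.4). The jars are well clear to the left.

```bash
python3 - <<'E'
from h import *
mt=ctrl.camera_model("top");ms=ctrl.camera_model("scene")
c=onz(mt,(248.1,217.4),.03);b=onz(mt,(309.6,201.4),.03);print(c,b,np.linalg.norm(c-b))
print(two(mt,(248.1,217.4),ms,(260,229.5)))
a=(c-b);a/=np.linalg.norm(a);n=np.cross([0,0,1],a);print("axis",a)  # a toward cap
# tool y toward +x world-ish (perp to bottle)
ty=np.cross(a,[0,0,1])
def pose(th,q): # th: tilt, positive body towards cap side at start
    z=-np.array([0,0,1])*np.cos(th)-a*np.sin(th)
    R=np.stack([np.cross(ty,z),ty,z],1); return R,q+z*.019
R,p=pose(0,c+[0,0,.22]);print("above, straight",p,rows(R,p))
for t in(20,40):
  R,p=pose(np.radians(t),c+[0,0,.15]+a*.08);print(t,p,rows(R,p))
s=ctrl.sense();print(s['joints'])
E
```

```text
[0.4792586  0.30965294 0.03      ] [0.52826258 0.12560526 0.03      ] 0.1904598114473008
(array([0.47854637, 0.30902046, 0.03071221]), np.float64(0.0017460406981861974))
axis [-0.25729304  0.96633343  0.        ]
above, straight [0.4792586  0.30965294 0.231     ] [ 5.3776e+01 -8.1543e+01  5.9000e-02 -1.0000e-03 -1.0000e-03 -1.5980e+00]
20 [0.46034714 0.38068001 0.16214584] [ 53.575 -88.883   6.952  -0.28   -0.272  -1.58 ]
40 [0.46181746 0.37515782 0.16544516] [ 53.59  -88.312   6.622  -0.557  -0.542  -1.527]
[ 1.29652144  0.41790507 -0.01031952  1.61411693  0.00467768  1.11069163
 -0.05301036]
```

Emit:
{"api": "arm_command", "payload": {
  "targets": [
    [9.7,-1.2,0,0,0,-0.133,-1],
    [19.1,-3.4,0,0,0,-0.266,-1],
    [28.1,-7.2,0,0,0,-0.4,-1],
    [36.4,-12.2,0,0,0,-0.53,-1],
    [43.5,-18.9,0,0,0,-0.66,-1],
    [49.4,-26.5,0,0,0,-0.8,-1],
    [54,-35,0,0,0,-0.93,-1],
    [57,-44,0,0,0,-1.06,-1]
  ],
  "force": 60
}}

```text
clock: 1.1
eef_pos: [0.4999, -0.2809, 0.231]
tcp_rot: [-2.503, -1.898, -0.0]
force: [1.3, 0.2, -1.2]
gripper_width: 0.0853
grasp_force: 0.0
```

```bash
cat >>h.py <<'E'
def pose(th,q,a): # th: tilt (deg), positive = hand leans to the cap side; q: grasp point
    th=np.radians(th);ty=np.cross(a,[0,0,1]);z=-np.array([0,0,1])*np.cos(th)-a*np.sin(th)
    return np.stack([np.cross(ty,z),ty,z],1),np.array(q)+z*.019
C=np.array([.479,.3095,.03]);A=np.array([-.257,.966,0])
E
python3 - <<'E'
from h import *
s=ctrl.sense();print(s['clock'],s['eef_pos'],s['joints'])
for t,q in((0,C+[0,0,.2]),(20,C+[0,0,.15]+A*.06),(40,C+[0,0,.1]+A*.08),(40,C+[0,0,.06]+A*.05)):
  print(t,rows(*pose(t,q,A)))
E
```

```text
1.1 [ 0.49985015 -0.2808907   0.2309959 ] [ 0.77398785  0.35123196 -0.3941636   1.73494357  0.14966923  1.08542497
  0.05781795]
0 [ 56.28  -17.957   2.021  -0.     -0.     -0.534]
20 [ 60.883 -20.676   6.909  -0.093  -0.341  -0.528]
40 [ 62.111 -21.4    11.58   -0.186  -0.681  -0.511]
40 [ 59.528 -19.874  15.579  -0.186  -0.681  -0.511]
```

Emit:
{"api": "arm_command", "payload": {
  "targets": [
    [6,-1.9,0,0,0,-0.07,-1],
    [12,-3.8,0,0,0,-0.14,-1],
    [18,-5.7,0,0,0,-0.2,-1],
    [24,-7.6,0,0,0,-0.27,-1],
    [30,-9.5,0,0,0,-0.33,-1],
    [36,-11.5,0,0,0,-0.4,-1],
    [42,-13.4,0,0,0,-0.47,-1],
    [48,-15.5,0,0,0,-0.53,-1]
  ]
}}

```text
clock: 2.1
eef_pos: [0.4817, 0.2185, 0.2313]
tcp_rot: [1.923, 2.484, -0.0]
force: [2.3, -0.5, -0.1]
gripper_width: 0.0849
grasp_force: 0.0
```

```bash
python3 - <<'E'
from h import *
s=ctrl.sense();print(s['clock'],s['eef_pos'],s['joints'])
for t,q in((20,C+[0,0,.15]+A*.06),(40,C+[0,0,.1]+A*.08),(40,C+[0,0,.06]+A*.05)):
  print(t,rows(*pose(t,q,A)))
E
```

```text
2.1 [0.48165579 0.21853528 0.23128376] [ 0.13384174  0.32508973 -0.74415195  1.83308244  0.24824131  1.07849157
 -0.4492335 ]
20 [ 1.4221e+01  1.9900e+00  6.9120e+00 -1.0000e-03 -3.4900e-01 -6.0000e-03]
40 [ 1.5650e+01  1.9800e+00  1.1582e+01 -2.0000e-03 -6.9800e-01 -6.0000e-03]
40 [ 1.2652e+01  1.9990e+00  1.5582e+01 -2.0000e-03 -6.9800e-01 -6.0000e-03]
```

Emit:
{"api": "arm_command", "payload": {
  "targets": [
    [6,0.8,1,0,-0.1,0,-1],
    [11,1.5,3,0,-0.25,0,-1],
    [14.5,2,5,0,-0.4,0,-1],
    [15.6,2,7,0,-0.55,-0.006,-1],
    [15.6,2,9,0,-0.7,-0.006,-1],
    [15.6,2,9,0,-0.7,-0.006,-1]
  ]
}}

```text
clock: 2.85
eef_pos: [0.4593, 0.3745, 0.1371]
tcp_rot: [1.534, 2.008, -0.574]
force: [0.4, 0.1, 0.4]
gripper_width: 0.0852
grasp_force: 0.0
```

```bash
python3 - <<'E'
from h import *
s=ctrl.sense();print(s['clock'],s['eef_pos'],s['joints'])
for t,q in((40,C+[0,0,.06]+A*.05),(45,C,A*0) if 0 else (40,C)):
  print(t,rows(*pose(t,q,A)))
for n in("wrist",):cv2.imwrite(f"pics/{n}1.png",ctrl.grab_frame(n)[:,:,::-1])
E
```

```text
2.85 [0.45934702 0.37452973 0.13706898] [-0.64754747  0.78647336 -0.52340473  1.50758152  0.77557042  1.6003827
 -1.1314338 ]
40 [ 1.697e+00  2.700e-01  6.644e+00 -4.000e-03  7.000e-03  8.000e-03]
40 [ 1.7790e+00  3.0400e-01  1.4453e+01 -4.0000e-03  7.0000e-03  8.0000e-03]
```

View pics/wrist1.png

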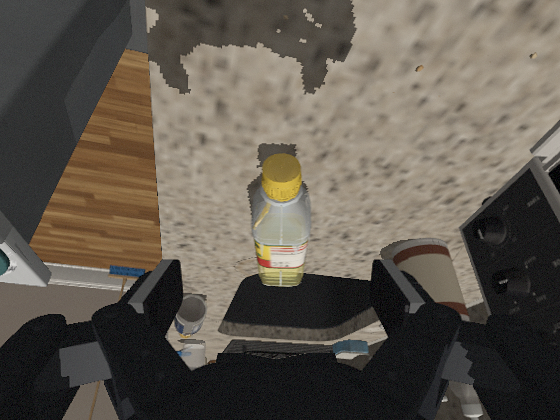

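The wrist view shows the cap between the fingers' planes at about (281,178), with the bottle axis vertical in the picture.

```bash
python3 - <<'E'
from h import *
im=cv2.imread("pics/wrist1.png")[:,:,::-1]
y=[k for k in yellow(im,(240,140,320,210),120)];print(y)
m=ctrl.camera_model("wrist")
print(onz(m,(281,178),.035), onz(m,(283,280),.03))
E
```

```text
[(np.int32(1568), array([281.2, 176.7]), array([261, 153,  41,  49]))]
[0.48031515 0.31601247 0.035     ] [0.54894965 0.08310692 0.03      ]
```

Emit:
{"api": "arm_command", "payload": {
  "targets": [
    [0.8,0.1,2.5,0,0,0,-1],
    [1.6,0.3,6,0,0.007,0.008,-1],
    [1.7,0.3,8,0,0.007,0.008,-1],
    [1.7,0.3,8,0,0.007,0.008,-1]
  ]
}}

```text
clock: 3.4
eef_pos: [0.4758, 0.3349, 0.0696]
tcp_rot: [1.558, 2.001, -0.559]
force: [-0.6, 0.2, 0.3]
gripper_width: 0.0854
grasp_force: 0.0
```

```bash
python3 - <<'E'
from h import *
s=ctrl.sense();print(s['clock'],s['eef_pos'],s['joints'])
m=ctrl.camera_model("wrist");im=ctrl.grab_frame("wrist");cv2.imwrite("pics/wrist2.png",im[:,:,::-1])
k=max(yellow(im,(200,60,360,300),120),key=lambda t:t[0]);print(k,onz(m,k[1],.035))
print(rows(*pose(40,C,A)))
E
```

```text
3.4 [0.4757778  0.33487634 0.06956075] [-0.59842151  0.8370954  -0.49336965  1.58979478  0.82613363  1.46693016
 -1.18229479]
(np.int32(2872), array([273. , 218.1]), array([246, 187,  55,  65])) [0.47724589 0.32340676 0.035     ]
[ 4.98e-01 -3.35e-01  6.70e+00 -3.00e-03 -6.00e-03 -1.00e-02]
```

View pics/wrist2.png

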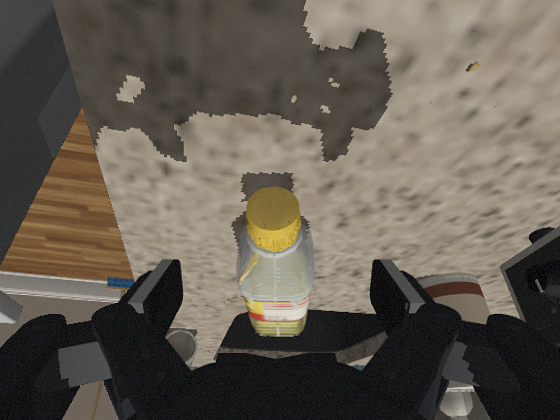

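The wrist view shows the cap's end face centred at about (273,208). The fingers straddle it about column 277, and the bottle is aligned with the hand.

```bash
python3 - <<'E'
from h import *
m=ctrl.camera_model("wrist")
e=onz(m,(273,208),.03);print(e,"cap mid",e-A*.011, (e-A*.011-C)@A,(e-A*.011-C)@np.cross(A,[0,0,1]))
print(rows(*pose(40,C,A)),rows(*pose(40,C+A*.003,A)))
E
```

```text
[0.47652556 0.32678547 0.03      ] cap mid [0.47935256 0.31615947 0.03      ] 0.006342444327391663 0.002052057762807212
[ 4.98e-01 -3.35e-01  6.70e+00 -3.00e-03 -6.00e-03 -1.00e-02] [ 7.290e-01 -3.380e-01  6.508e+00 -3.000e-03 -6.000e-03 -1.000e-02]
```

Emit:
{"api": "arm_command", "payload": {
  "targets": [
    [0.4,-0.2,2.5,0,0,-0.01,-1],
    [0.8,-0.2,5,0,-0.006,-0.01,-1],
    [0.8,-0.2,6.5,0,-0.006,-0.01,-1],
    [0.8,-0.2,6.5,0,-0.006,-0.01,-1],
    [0.8,-0.2,6.5,0,-0.006,-0.01,-0.2],
    [0.8,-0.2,6.5,0,-0.006,-0.01,0.1]
  ],
  "force": 60
}}

```text
clock: 4.2
eef_pos: [0.4821, 0.3024, 0.0146]
tcp_rot: [1.543, 2.008, -0.564]
force: [0.7, -0.1, -0.6]
gripper_width: 0.0515
grasp_force: 0.0
```

```bash
python3 - <<'E'
from h import *
s=ctrl.sense();print(s['clock'],s['eef_pos'],s['force'],s['gripper_width'])
m=ctrl.camera_model("wrist");im=ctrl.grab_frame("wrist");cv2.imwrite("pics/wrist3.png",im[:,:,::-1])
E
```

```text
4.2 [0.48209149 0.30236209 0.0145786 ] [ 0.70683309 -0.07004253 -0.5815059 ] 0.051474925503664365
```

View pics/wrist3.png

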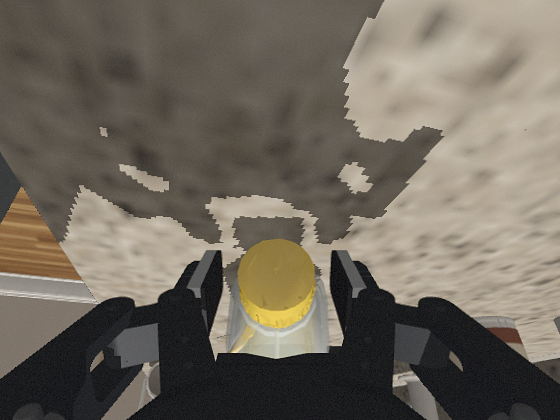

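The cap is centred between the pads at column 277, so I'm closing the gripper.

Emit:
{"api": "arm_command", "payload": {
  "targets": [
    [0,0,0,0,0,0,0.5],
    [0,0,0,0,0,0,1],
    [0,0,0,0,0,0,1],
    [0,0,0,0,0,0,1],
    [0,0,0,0,0,0,1]
  ],
  "force": 60
}}

```text
clock: 4.88
eef_pos: [0.4821, 0.3019, 0.0141]
tcp_rot: [1.543, 2.007, -0.565]
force: [0.4, 4.3, 4.7]
gripper_width: 0.0316
grasp_force: 59.2
```

```bash
cat >>h.py <<'E'
def arc(phis,tilt0=40.):
    s=ctrl.sense();R0=Ro.from_rotvec(s['tcp_rot']).as_matrix();p0=s['eef_pos']
    ax=np.cross(A,[0,0,1]) # a -> z rotation axis
    piv=C+A*.004-A*.196;piv[2]=0
    for f in phis:
        Q=Ro.from_rotvec(ax*np.radians(f)).as_matrix()
        p=piv+Q@(p0-piv);print(f,np.r_[R0.T@(p-p0)*100,Ro.from_matrix(R0.T@Q@R0).as_rotvec()].round(3).tolist())
E
python3 - <<'E'
from h import *
s=ctrl.sense();print(s['clock'],s['eef_pos'],s['force'],s['gripper_width'],s['grasp_force'],s['joints'])
arc([3,8,14,20,26,32])
E
```

```text
4.875 [0.48206073 0.30186681 0.01414231] [0.44447201 4.33322699 4.69663401] 0.03157225886626782 59.218268394470215 [-0.57350806  0.89216617 -0.46263153  1.64712502  0.88104745  1.37362872
 -1.21566856]
3 [-0.693, -0.003, -0.671, -0.0, 0.052, -0.0]
8 [-1.923, -0.008, -1.705, -0.0, 0.14, -0.0]
14 [-3.511, -0.013, -2.8, -0.0, 0.244, -0.001]
20 [-5.204, -0.018, -3.722, -0.0, 0.349, -0.001]
26 [-6.985, -0.023, -4.462, -0.001, 0.454, -0.001]
32 [-8.833, -0.027, -5.012, -0.001, 0.558, -0.002]
```

Emit:
{"api": "arm_command", "payload": {
  "targets": [
    [-0.3,0,-0.3,0,0.026,0,1],
    [-0.7,0,-0.67,0,0.052,0,1],
    [-1.3,0,-1.2,0,0.096,0,1],
    [-1.92,-0.01,-1.7,0,0.14,0,1],
    [-2.7,-0.01,-2.27,0,0.192,0,1],
    [-3.51,-0.01,-2.8,0,0.244,0,1],
    [-4.35,-0.02,-3.28,0,0.297,0,1],
    [-5.2,-0.02,-3.72,0,0.349,0,1]
  ]
}}

```text
clock: 5.88
eef_pos: [0.4864, 0.2858, 0.077]
tcp_rot: [1.739, 2.26, -0.307]
force: [0.6, -0.2, -1.2]
gripper_width: 0.0314
grasp_force: 59.4
```

```bash
python3 - <<'E'
from h import *
s=ctrl.sense();print(s['clock'],s['eef_pos'],s['force'],s['gripper_width'],s['grasp_force'],s['joints'])
arc([4,8,12,16,20,24,28,32])
E
```

```text
5.875 [0.48642578 0.28580184 0.07697794] [ 0.56194233 -0.17623621 -1.19073277] 0.03144653301604201 59.408719539642334 [-0.29564055  0.67008271 -0.61197945  1.78069698  0.73404137  1.13400298
 -1.01464935]
4 [-0.933, -0.002, -0.882, 0.0, 0.07, -0.0]
8 [-1.925, -0.003, -1.697, 0.0, 0.14, -0.0]
12 [-2.971, -0.004, -2.44, 0.0, 0.209, -0.001]
16 [-4.067, -0.006, -3.109, 0.0, 0.279, -0.001]
20 [-5.207, -0.006, -3.7, 0.0, 0.349, -0.001]
24 [-6.385, -0.007, -4.21, 0.0, 0.419, -0.001]
28 [-7.596, -0.007, -4.636, 0.0, 0.488, -0.001]
32 [-8.833, -0.008, -4.977, 0.0, 0.558, -0.001]
```

Emit:
{"api": "arm_command", "payload": {
  "targets": [
    [-0.93,0,-0.88,0,0.07,0,1],
    [-1.92,0,-1.7,0,0.14,0,1],
    [-2.97,0,-2.44,0,0.21,0,1],
    [-4.07,-0.01,-3.11,0,0.28,0,1],
    [-5.2,-0.01,-3.7,0,0.35,0,1],
    [-6.38,-0.01,-4.21,0,0.42,0,1],
    [-7.6,-0.01,-4.64,0,0.49,0,1],
    [-7.6,-0.01,-4.64,0,0.49,0,1]
  ]
}}

```text
clock: 6.88
eef_pos: [0.5017, 0.2302, 0.1462]
tcp_rot: [-1.851, -2.395, -0.128]
force: [0.1, -0.1, -2.3]
gripper_width: 0.0314
grasp_force: 59.6
```

```bash
python3 - <<'E'
from h import *
s=ctrl.sense();print(s['clock'],s['eef_pos'],s['force'],s['gripper_width'],s['grasp_force'],s['joints'])
z=Ro.from_rotvec(s['tcp_rot']).as_matrix()[:,2];print("tilt",np.degrees(np.arctan2(-z@A,-z[2])))
arc([4,8,12,16,20,24,28,32,36,40,42,44,46])
cv2.imwrite("pics/s2.png",ctrl.grab_frame("scene")[120:300,160:400][:,:,::-1].repeat(3,0).repeat(3,1))
E
```

```text
6.875 [0.50165575 0.23023281 0.14621752] [ 0.07612098 -0.05231021 -2.33397165] 0.03135177555358774 59.59342002868652 [ 0.27314352  0.53107356 -0.87617106  1.86871351  0.33878134  0.90425853
 -0.47705696]
tilt -8.016771259346001
4 [-0.934, 0.004, -0.867, 0.0, 0.07, -0.0]
8 [-1.927, 0.009, -1.666, 0.001, 0.14, -0.0]
12 [-2.973, 0.014, -2.395, 0.001, 0.209, -0.0]
16 [-4.067, 0.02, -3.048, 0.002, 0.279, -0.0]
20 [-5.204, 0.025, -3.624, 0.002, 0.349, -0.0]
24 [-6.379, 0.032, -4.119, 0.002, 0.419, -0.0]
28 [-7.585, 0.038, -4.531, 0.003, 0.488, -0.0]
32 [-8.816, 0.044, -4.858, 0.003, 0.558, -0.0]
36 [-10.068, 0.051, -5.098, 0.003, 0.628, -0.001]
40 [-11.334, 0.058, -5.25, 0.004, 0.698, -0.001]
42 [-11.969, 0.061, -5.293, 0.004, 0.733, -0.001]
44 [-12.606, 0.065, -5.314, 0.004, 0.768, -0.001]
46 [-13.244, 0.068, -5.313, 0.004, 0.803, -0.001]
```

View pics/s2.png

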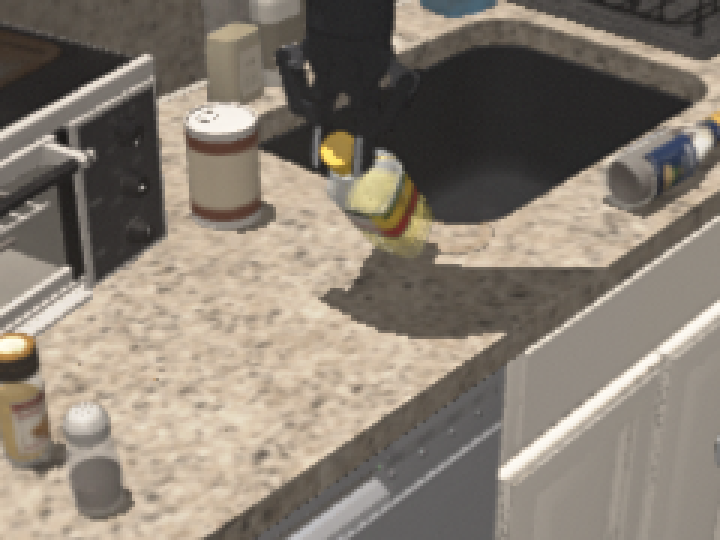

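The crop shows the bottle about half raised. Its cap is in the fingers at (340,152) and its base edge is on the worktop at about (415,255). The jars and the sauce bottle are untouched. I'll continue with a slight downward bias.

Emit:
{"api": "arm_command", "payload": {
  "targets": [
    [-0.45,0,-0.32,0,0.035,0,1],
    [-0.93,0,-0.7,0,0.07,0,1],
    [-1.92,0.01,-1.5,0,0.14,0,1],
    [-2.97,0.01,-2.22,0,0.21,0,1],
    [-4.07,0.02,-2.88,0,0.28,0,1],
    [-4.07,0.02,-2.88,0,0.28,0,1]
  ]
}}

```text
clock: 7.68
eef_pos: [0.5129, 0.1908, 0.1698]
tcp_rot: [-1.699, -2.205, -0.363]
force: [-1.9, 4.2, 13.5]
gripper_width: 0.0315
grasp_force: 61.6
```

```bash
cat >st.py <<'E'
from h import *
s=ctrl.sense();print(s['clock'],s['eef_pos'],s['force'],s['wrist_torque'],s['gripper_width'],s['grasp_force'],s['joints'])
z=Ro.from_rotvec(s['tcp_rot']).as_matrix()[:,2];t=-np.degrees(np.arctan2(-z@A,-z[2]));print("tilt",t)
g=s['eef_pos']-.019*z;f=np.radians(40+t);ideal=C+A*.004-A*.196+A*(.196*np.cos(f)-.03*np.sin(f));ideal[2]=.196*np.sin(f)+.03*np.cos(f);print("grasp-ideal",g-ideal)
arc([4,8,12,16,20,24,26,28,30,32,34,36])
E
python3 st.py
```

```text
7.675 [0.51291723 0.19075288 0.16984027] [-1.94351946  4.17606985 13.52741228] [1.03664418 0.70065812 0.02275353] 0.031458223035951464 61.61190390586853 [ 0.60163734  0.61415613 -1.03867452  1.85809116  0.12506117  0.90930313
 -0.15370795]
tilt 24.189269768551007
grasp-ideal [ 0.00157527  0.00285314 -0.00233764]
4 [-0.917, 0.002, -0.89, 0.0, 0.07, -0.0]
8 [-1.893, 0.004, -1.714, 0.0, 0.14, -0.0]
12 [-2.925, 0.006, -2.467, 0.001, 0.209, -0.0]
16 [-4.007, 0.009, -3.147, 0.001, 0.279, -0.0]
20 [-5.133, 0.012, -3.75, 0.001, 0.349, -0.0]
24 [-6.299, 0.014, -4.273, 0.001, 0.419, -0.0]
26 [-6.895, 0.016, -4.504, 0.001, 0.454, -0.0]
28 [-7.498, 0.017, -4.713, 0.001, 0.488, -0.0]
30 [-8.109, 0.019, -4.902, 0.001, 0.523, -0.0]
32 [-8.725, 0.02, -5.069, 0.001, 0.558, -0.0]
34 [-9.347, 0.022, -5.214, 0.002, 0.593, -0.0]
36 [-9.974, 0.024, -5.338, 0.002, 0.628, -0.0]
```

Emit:
{"api": "arm_command", "payload": {
  "targets": [
    [-0.42,0,-0.54,0,0.035,0,1],
    [-0.88,0,-0.98,0,0.07,0,1],
    [-1.85,0,-1.8,0,0.14,0,1],
    [-2.89,0.01,-2.55,0,0.21,0,1],
    [-3.97,0.01,-3.23,0,0.28,0,1],
    [-3.97,0.01,-3.23,0,0.28,0,1]
  ]
}}

```text
clock: 8.43
eef_pos: [0.5261, 0.1422, 0.1831]
tcp_rot: [-1.543, -1.999, -0.564]
force: [0.1, 1.0, 18.5]
gripper_width: 0.0315
grasp_force: 62.0
```

```bash
python3 st.py
```

```text
8.425 [0.52614202 0.14224646 0.18309589] [ 0.07099534  0.97596928 18.47785125] [1.67343908 0.76635627 0.10446456] 0.03151999414323944 61.965036392211914 [ 8.31728591e-01  7.90635642e-01 -1.13372674e+00  1.80376999e+00
 -1.65112684e-03  1.00260422e+00  7.87787667e-02]
tilt 40.31922090110174
grasp-ideal [ 0.00182305  0.00306214 -0.00067366]
4 [-0.923, 0.004, -0.892, 0.0, 0.07, 0.0]
8 [-1.907, 0.008, -1.717, 0.001, 0.14, 0.0]
12 [-2.945, 0.013, -2.472, 0.001, 0.209, 0.0]
16 [-4.034, 0.018, -3.152, 0.001, 0.279, 0.0]
20 [-5.167, 0.023, -3.755, 0.001, 0.349, 0.0]
24 [-6.34, 0.028, -4.277, 0.002, 0.419, 0.0]
26 [-6.939, 0.03, -4.507, 0.002, 0.454, 0.0]
28 [-7.546, 0.033, -4.716, 0.002, 0.488, 0.0]
30 [-8.16, 0.035, -4.904, 0.002, 0.523, 0.0]
32 [-8.78, 0.038, -5.07, 0.002, 0.558, 0.0]
34 [-9.406, 0.04, -5.215, 0.002, 0.593, 0.0]
36 [-10.036, 0.043, -5.338, 0.003, 0.628, 0.0]
```

Emit:
{"api": "arm_command", "payload": {
  "targets": [
    [-0.42,0,-0.5,0,0.035,0,1],
    [-0.87,0,-0.95,0,0.07,0,1],
    [-1.35,0,-1.38,0,0.105,0,1],
    [-1.85,0.01,-1.78,0,0.14,0,1],
    [-1.85,0.01,-1.78,0,0.14,0,1]
  ]
}}

```text
clock: 9.05
eef_pos: [0.5324, 0.1176, 0.1841]
tcp_rot: [-1.462, -1.895, -0.651]
force: [1.5, -0.4, 10.7]
gripper_width: 0.0311
grasp_force: 61.6
```

```bash
python3 st.py; python3 - <<'E'
from h import *
cv2.imwrite("pics/s3.png",ctrl.grab_frame("scene")[120:300,160:400][:,:,::-1].repeat(3,0).repeat(3,1))
E
```

```text
9.05 [0.53240879 0.11761979 0.18413942] [ 1.50765127 -0.43913891 10.69241145] [ 0.71666911 -0.07165523 -0.2034901 ] 0.031114633012493245 61.55261993408203 [ 0.90326097  0.89367901 -1.15119434  1.76327174 -0.04348883  1.06696015
  0.16550361]
tilt 48.219000656750694
grasp-ideal [ 1.57053510e-03  2.97981721e-03 -4.16525291e-05]
4 [-0.925, 0.003, -0.893, 0.0, 0.07, -0.0]
8 [-1.91, 0.006, -1.719, 0.0, 0.14, -0.0]
12 [-2.951, 0.01, -2.474, 0.001, 0.209, -0.0]
16 [-4.041, 0.013, -3.156, 0.001, 0.279, -0.0]
20 [-5.177, 0.017, -3.759, 0.001, 0.349, -0.0]
24 [-6.351, 0.021, -4.282, 0.001, 0.419, -0.0]
26 [-6.952, 0.023, -4.512, 0.002, 0.454, -0.0]
28 [-7.56, 0.025, -4.721, 0.002, 0.488, -0.0]
30 [-8.175, 0.027, -4.909, 0.002, 0.523, -0.0]
32 [-8.796, 0.029, -5.075, 0.002, 0.558, -0.0]
34 [-9.422, 0.031, -5.22, 0.002, 0.593, -0.0]
36 [-10.053, 0.033, -5.343, 0.002, 0.628, -0.0]
```

View pics/s3.png

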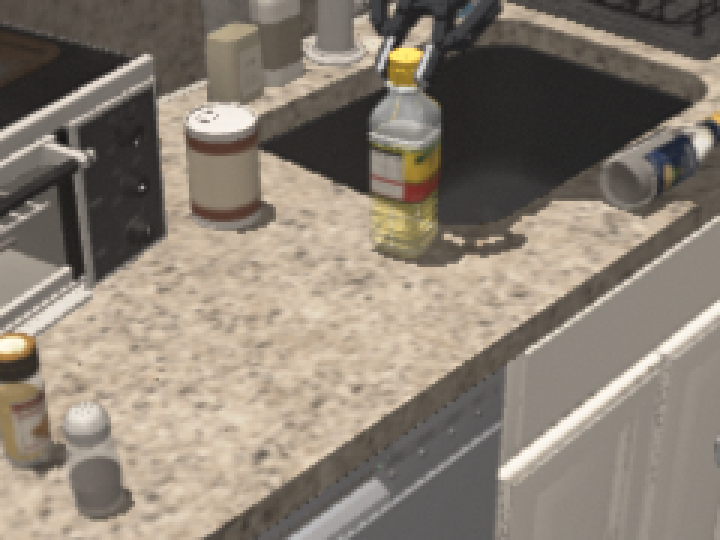

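The crop shows the bottle almost upright on its base: cap at (404,65), base at (403,245). The sauce bottle may look slightly different, so I'll compare frames before letting go.

```bash
python3 - <<'E'
from h import *
a=cv2.imread("pics/s0.png");b=cv2.imread("pics/s2.png")[1::3,1::3];c=cv2.imread("pics/s3.png")[1::3,1::3]
f=[a[120:300,160:400][30:75,190:240],b[30:75,190:240],c[30:75,190:240]]
cv2.imwrite("pics/cmp.png",cv2.resize(np.hstack(f),None,fx=5,fy=5,interpolation=cv2.INTER_CUBIC))
E
```

```text
(no output)
```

View pics/cmp.png

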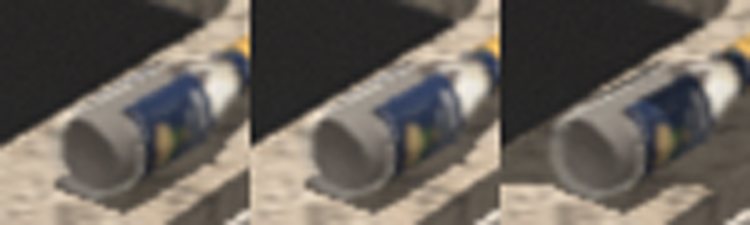

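The label and cap sit at the same pixels in all three panels, and only the shadow on the sauce bottle differs, so it hasn't moved. I'll ease the press and release.

Emit:
{"api": "arm_command", "payload": {
  "targets": [
    [0.03,0,-0.03,0,0,0,1],
    [0.03,0,-0.03,0,0,0,0.5],
    [0.03,0,-0.03,0,0,0,0],
    [0.03,0,-0.03,0,0,0,-0.5],
    [0.03,0,-0.03,0,0,0,-1],
    [0.03,0,-0.03,0,0,0,-1],
    [0.03,0,-0.03,0,0,0,-1]
  ],
  "force": 30
}}

```text
clock: 9.98
eef_pos: [0.5315, 0.1174, 0.1838]
tcp_rot: [-1.462, -1.897, -0.649]
force: [-0.9, -0.2, 0.2]
gripper_width: 0.0856
grasp_force: 0.0
```

Emit:
{"api": "arm_command", "payload": {
  "targets": [
    [0,0,-1,0,0,0,-1],
    [0,0,-2.5,0,0,0,-1],
    [0,0,-4.5,0,0,0,-1],
    [0,0,-6.5,0,0,0,-1],
    [0,0,-8.5,0,0,0,-1],
    [0,0,-10,0,0,0,-1],
    [0,0,-10,0,0,0,-1]
  ]
}}

```text
clock: 10.85
eef_pos: [0.5514, 0.0446, 0.2512]
tcp_rot: [-1.464, -1.897, -0.65]
force: [1.0, -0.2, -0.3]
gripper_width: 0.0853
grasp_force: 0.0
```

```bash
python3 - <<'E'
from h import *
s=ctrl.sense();print(s['clock'],s['eef_pos'],s['force'],s['gripper_width'])
a=ctrl.grab_frame("scene");b=ctrl.grab_frame("top")
cv2.imwrite("pics/f.png",np.hstack([cv2.resize(a,(400,300)),cv2.resize(b,(400,300))])[:,:,::-1])
o=cv2.imread("pics/s0.png");d=cv2.absdiff(o,a[:,:,::-1])
print("label shift",cv2.phaseCorrelate(*[cv2.cvtColor(np.ascontiguousarray(i[150:192,355:412]),cv2.COLOR_BGR2GRAY).astype(np.float32) for i in(o,a[:,:,::-1])]))
print("jars",cv2.phaseCorrelate(*[cv2.cvtColor(np.ascontiguousarray(i[225:295,150:210]),cv2.COLOR_BGR2GRAY).astype(np.float32) for i in(o,a[:,:,::-1])]))
E
```

```text
10.85 [0.55144612 0.04457485 0.25116921] [ 0.9659157  -0.19426771 -0.25592588] 0.08525139854941499
label shift ((0.050403233477958054, 0.43299124572649816), 0.9494340218438042)
jars ((-0.020777780825884662, 0.051716668748895245), 0.9928448345926073)
```

View pics/f.png

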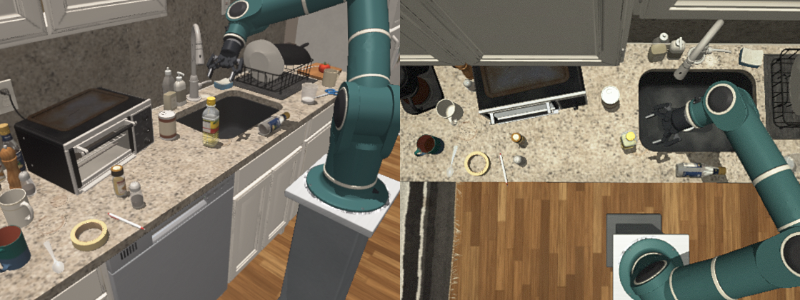

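The oil bottle stands upright at about (210,125) in the left half of the picture. The hand is clear of it, and the sauce bottle and jars are in place.

```bash
python3 -c "
from station import ctrl
print(ctrl.hand_in())"
```

```text
the job is handed in; nothing more can be done
None
```

The oil bottle now stands upright on its base, tipped up by its cap with the base kept on the worktop as far as the pose and force readings show; the sauce bottle and jars look unmoved in the before-and-after pictures, and the job was handed in at about 11 s.

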